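# Set the cigar trimmer four clicks longer and seat the cigar

### The job

The next cigars are to be cut four clicks longer. With a fingertip, push the peg of the trimmer's length dial round clockwise exactly four clicks from where it stands, without running past the fourth, and then push the cigar gently along its cradle until its head rests against the length stop. Do not lift the cigar, and leave everything else on the bench where it is.

Things in the scene. Friction and masses are not known exactly. Their poses are not given: they have to be found in the camera images.
- cutter: Cigar length trimmer, screwed down: green bed 130 mm (its x) by 375 mm (its y), 16 mm thick; origin on the table, midway between its two cradle rods. y runs along the rods from the cut-off end to the length stop and dial, z up. The steel rods (8 mm thick, axes at x = +-9 mm, tops 34 mm above the table) run from y = -0.192 to +0.09 m.
- gate_top (a point): Middle of the top of the aluminium blade gate that straddles the rods: 64 mm wide (trimmer x), 18 mm thick (y = -0.094 to -0.076 m), 90 mm tall. The cigar passes through its 36 mm wide opening, under the raised blade, whose edge is 55 mm above the table.
- dial (a joint): Length dial angle, rad, growing clockwise seen from above (longer cut). A spring detent holds it at ten stops 0.5236 rad (30 degrees) apart: 0, 0.5236 ... 4.712; it starts on any of the first four. About 6 N at the peg brings it over; past half-way it snaps into the next stop by itself. Each click moves the length stop 3 mm away from the blade.
- dial_centre (a point): Centre of the dial's upper face, on its vertical axis (in the trimmer at x = 0, y = +0.130 m), 62 mm above the table. The dial is a black disc 80 mm across with a white index line to its peg; ten white ticks on the green gearbox (98 x 90 mm, top 50 mm above the table) mark the stops.
- dial_peg (a point): Brass finger peg standing on the dial: 10 mm thick, its axis 33 mm from the dial's axis, rising from the dial's face (62 mm above the table) to 86 mm; this point lies on the peg's axis, 74 mm above the table. It turns with the dial.
- stop_face (a point): Middle of the face of the brass length stop, 34 mm wide and 30 mm tall, that looks towards the blade (-y of the trimmer); it is at the height of the cigar's axis, 40 mm above the table. Its axes are the trimmer's. It slides along y as the dial turns.
- cigar_foot (a point): Middle of the flat, untrimmed foot of the loose cigar that lies on the cradle rods, through the gate: 153 mm long, 19 mm thick, about 18 g, axis 40 mm above the table, y axis from foot to head. The foot (17 mm across) sticks out of the gate on the side away from the dial, and is still 8 mm or more outside it when the head is at the stop.
- cigar_head (a point): Tip of the rounded head of the same cigar, on its axis; this end faces the length stop, and at the start lies 30 to 75 mm short of it.
- cigar: The same cigar as a whole; origin at its middle, on its axis, 76.5 mm from either end; y axis from foot to head.
- gum_jar: Bystander: gum jar, amber glass with a white cap, 58 mm across and 62 mm tall; origin at the centre of its underside.
- ring_gauge: Bystander: flat wooden ring gauge with four holes, 46 x 160 x 7 mm; origin at the centre of its underside.
- cap_punch: Bystander: upright brass tube (cap punch), 24 mm across and 55 mm tall; origin at the centre of its underside.
- yellow_tin: Bystander: yellow tin with a white lid, 79 x 114 x 57 mm; origin at the centre of its underside.
- cigar_tray: Bystander: small open wooden tray of finished cigars, 115 x 185 x 28 mm; origin at the centre of its underside.
- offcut_dish: Bystander: steel dish, 88 mm across and 32 mm tall; origin at the centre of its underside.
- knife: Bystander: flat half-moon steel knife, about 95 x 100 x 4 mm, lying on the cutting board; origin at the centre of its underside (of its round edge).
There are look-alikes about, which are no part of the job. Of the things that look like the cigar, the middle-sized one is meant.

How it is judged:
By the outcome, as a careful person would: the job done as asked, in the order asked, and still so for the second after the job is handed in, with the robot touching nothing.
It also fails if it takes over 54 s, if anything falls off the work surface, if the arm or the gripper's body presses on something with over 40 N, if the wrist force passes 120 N, or if a joint passes its speed limit or range.

### The arm

A 7-joint arm with a two-finger parallel gripper is mounted at the origin on the work surface. World frame = base frame: x ahead of the robot, y to its left, z up, the work surface at z = 0. Lengths are in m, angles in rad, forces in N, time in s.
With the tool pointing down it reaches from about 0.4 to 0.85 m from the base axis. Payload 10.4 kg.
Tool frame: the origin (TCP) lies at the very end of the fingers, on their centre line; the grasp point (between the pads) lies 19 mm behind it; y points along the fingers, x is the direction in which the jaws open and shut, and the axes are right-handed (so a half turn about y gives the same grasp; the last joint's range is limited). The gripper opens to 85 mm and grips with 20 to 120 N. Pads are 22 mm wide; open, the fingers measure 114 mm over their backs; the gripper's body (76 mm by 85 mm) begins 54 mm behind the grasp point. The pads swing forward as they close: fully open they stand 13 mm farther back than shut.
Start: joints at [-1.2, 0.332, -0.065, 1.46, 0.022, 1.35, -0.088], TCP at [0.24, 0.577, 0.231] pointing down, gripper open.
Joint ranges: [-2.6, 2.6], [-0.5, 2.12], [-1.47, 1.34], [0.16, 2.42], [-1.27, 4.41], [0.06, 2.06], [-2.6, 2.6]. Speed limits (rad/s): [2.22, 2.22, 2.79, 2.79, 3.14, 3.14, 3.14].

### API

Orientations are given as a rotation vector (axis times angle).
In Python, from station import arm, cams, find_in, regions_of gives the robot as it stands.
- The arm moves only by the shell command python3 -m crank 'ROWS'. ROWS is JSON, a list that holds one entry, the list of rows, each a list of 5 numbers: the finger opening in cm, from 0 to 8.54, then the shift along the tool's x, y, z in cm, then the turn about the tool's y in degrees. A call has 1 to 12 rows; each row shifts and turns the commanded pose from where the row before left it, along the tool's axes as they then stand; what a row does not reach is not made up. A row lasts 1/8 s, in which the tool goes at most 62.5 mm and 10.7 degrees, less where a joint would pass 70% of its speed; a pose out of reach is approached as far as the arm can. A call is refused whole if a number of a shift passes 6.25 or a number of a turn 10.7, either way. A call with a gripper value outside its range is refused whole. The fingers move at their own pace and stop on an object; the grip force is fixed at half the most. Time passes only in rows, so rows that do not move let the fingers close. It gives the time, the measured TCP pose, the force and the opening at its end, in the units of the state.
- arm.read_state(): the state, without advancing time (a new reading comes with each control period).
- cams.snapshot(name): name is "side" or "top"; returns (picture, depth): 420x560x3 uint8, red, green, blue; 420x560 float32, m along the optical axis (not along the pixel's ray), 0 where there is no reading.
- cams.camera_params(name): a dict with "fx", "fy", "cx", "cy" (pixels), "world_from_camera" (4x4, takes a point from camera to world coordinates). Camera axes: x right, y down, z forward; pixel columns grow to the right and rows downward; lengths in m; the calibration is good to about 2 mm. A picture is of the moment at which its call begins. camera_params takes no time and is no camera call.
- arm.sign_off(): hands the job in, once; it reports no verdict.
Trained networks look in the newest picture that a camera, given by its name, has taken for a name from the list of things; names that differ only in an ending like _2 or _b are one class to them, and where a whole thing is asked for, a point or a joint stands for the part that bears it (a point fixed in the world has none). Each returns a list of dicts, best first, with "confidence" (0 to 1); they miss things now and then, are a little off and sometimes report something else, mostly with a low value. They report only what shows in the picture. A call takes as long as a camera call. They do not tell look-alikes from the thing itself.
- find_in(thing, camera): "extent" ([left, top, width, height] in pixels, round what is visible of it).
- regions_of(thing, camera): "region" (420x560 bool, what is visible of it) and "extent" ([left, top, width, height] in pixels, round what is visible of it).
The state is a dict: "time": time; "qpos": joint angles; "dq": joint speeds; "tau": joint torques, N m; "tcp_pos": TCP position; "ee_rot": TCP orientation; "contact_force": force on the tool from outside, world axes, zero at the start; "ft_torque": the same for the moment, N m; "opening": opening from 0.0 (shut) to 1.0 (fully open).
Only numpy, scipy, OpenCV 4.12 (cv2) and the standard library are available. Lean on these libraries where they do the work, as an engineer would, in place of code of your own. Each camera call takes 0.05 s, during which the arm holds its last target.

## Working session

There is one attempt and no reset: what is moved stays moved. The work goes in short steps, Python scripts to look and compute and a shell command to move; the robot and the scene stay as the last step left them, time stands still between calls to the robot, and variables do not carry over. Pictures are saved under pics/ and viewed, and the job is handed in when it is done.

```bash
ls; mkdir -p pics
python3 - <<'E'
from station import arm,cams
import cv2,numpy as np
s=arm.read_state();print({k:np.round(v,3) for k,v in s.items()})
for n in("top","side"):
    p,d=cams.snapshot(n);cv2.imwrite(f"pics/{n}0.png",p[...,::-1]);np.save(f"{n}0.npy",d)
    c=cams.camera_params(n);print(n,c)
E
```

```text
pics
{'time': np.float64(0.0), 'qpos': array([-1.2  ,  0.333, -0.065,  1.461,  0.022,  1.35 , -0.089]), 'dq': array([-0.001,  0.001,  0.   , -0.001, -0.   ,  0.001,  0.002]), 'tau': array([-1.0000e-03, -6.2544e+01,  4.8000e-02, -3.9161e+01,  1.6000e-02,
        1.0000e-02, -0.0000e+00]), 'tcp_pos': array([0.24 , 0.577, 0.231]), 'ee_rot': array([-1.371, -0.914,  0.915]), 'contact_force': array([-1.063, -0.351, -1.053]), 'ft_torque': array([-0.039, -0.03 ,  0.053]), 'opening': np.float64(1.002)}
top {'fx': 466.4280423397892, 'fy': 466.4280423397892, 'cx': 279.54710344869005, 'cy': 209.4568912318226, 'world_from_camera': array([[ 0.01933833, -0.99260875,  0.11980777,  0.37127431],
       [-0.99978168, -0.01824994,  0.01017511,  0.0792707 ],
       [-0.00791341, -0.11997838, -0.99274496,  1.32258512],
       [ 0.        ,  0.        ,  0.        ,  1.        ]])}
side {'fx': 420.40640079918813, 'fy': 420.40640079918813, 'cx': 267.95510024562583, 'cy': 212.4526791257514, 'world_from_camera': array([[ 0.89913032, -0.22120643,  0.37766702,  0.16070427],
       [-0.43767822, -0.45134158,  0.77764295, -0.71674217],
       [-0.00156279, -0.86449899, -0.50263213,  0.59742113],
       [ 0.        ,  0.        ,  0.        ,  1.        ]])}
```

View pics/top0.png

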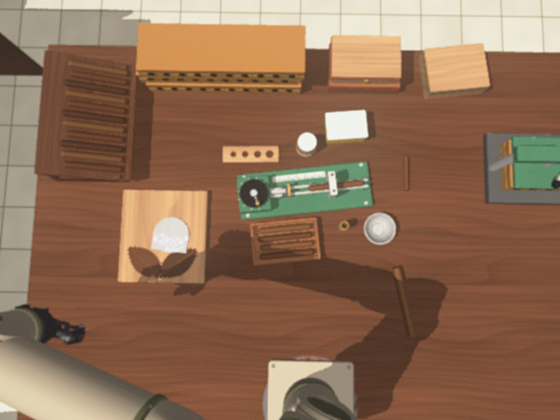

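View pics/side0.png

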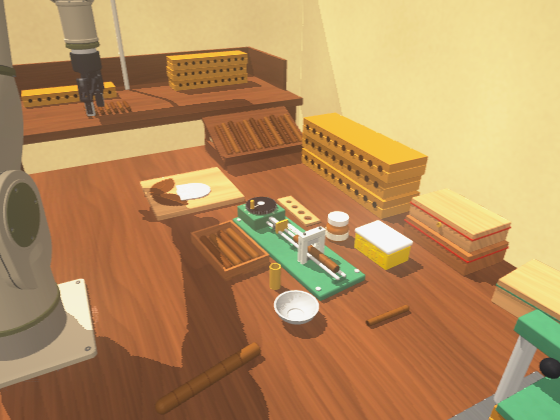

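The top view shows the trimmer with the dial at about (254,193), the gate at about (333,184), and the cigar on the rods with its foot at about (365,185). I'll zoom in next.

```bash
cat > h.py <<'E'
import numpy as np,cv2
from station import arm,cams,find_in,regions_of
def proj(n,P):
    c=cams.camera_params(n);T=np.linalg.inv(c["world_from_camera"]);P=np.atleast_2d(P)
    q=P@T[:3,:3].T+T[:3,3];return np.c_[c["fx"]*q[:,0]/q[:,2]+c["cx"],c["fy"]*q[:,1]/q[:,2]+c["cy"]]
def atz(n,uv,z):
    c=cams.camera_params(n);M=c["world_from_camera"];uv=np.atleast_2d(uv).astype(float)
    r=np.c_[(uv[:,0]-c["cx"])/c["fx"],(uv[:,1]-c["cy"])/c["fy"],np.ones(len(uv))]@M[:3,:3].T
    return M[:3,3]+r*((z-M[2,3])/r[:,2])[:,None]
def crop(p,name,x0,y0,w,h,s):
    cv2.imwrite(name,cv2.resize(p[y0:y0+h,x0:x0+w,::-1],None,fx=s,fy=s,interpolation=cv2.INTER_CUBIC))
E
python3 - <<'E'
from h import *
p,d=cams.snapshot("top");crop(p,"pics/t1.png",228,155,155,70,5)
for t in("cutter","dial","cigar","dial_peg","stop_face","gate_top"):
    for r in find_in(t,"top")[:4]:print("top",t,r)
q,d=cams.snapshot("side");crop(q,"pics/s1.png",225,185,150,115,5)
for t in("cutter","dial","cigar","dial_peg","stop_face"):
    for r in find_in(t,"side")[:4]:print("side",t,r)
# green bed fit
hsv=cv2.cvtColor(p,cv2.COLOR_RGB2HSV);m=cv2.inRange(hsv,(60,80,40),(90,255,255));m[:, :225]=0;m[:,385:]=0
m=cv2.morphologyEx(m,cv2.MORPH_CLOSE,np.ones((9,9)))
cs=max(cv2.findContours(m,0,2)[0],key=cv2.contourArea);print(cv2.boxPoints(cv2.minAreaRect(cs)))
print(atz("top",cv2.boxPoints(cv2.minAreaRect(cs)),.016))
E
```

```text
top cutter {'extent': [239.2, 156.6, 133.7, 65.0], 'confidence': 0.86}
top dial {'extent': [237.0, 176.5, 31.9, 32.2], 'confidence': 0.8}
top cigar {'extent': [308.3, 180.0, 52.5, 9.9], 'confidence': 0.84}
top cigar {'extent': [402.0, 156.7, 6.0, 33.0], 'confidence': 0.71}
top cigar {'extent': [297.1, 131.4, 19.9, 25.0], 'confidence': 0.62}
top dial_peg {'extent': [237.3, 177.9, 34.8, 27.5], 'confidence': 0.68}
top stop_face {'extent': [271.7, 184.7, 21.7, 10.3], 'confidence': 0.67}
top gate_top {'extent': [237.3, 163.3, 134.2, 59.4], 'confidence': 0.89}
top gate_top {'extent': [152.5, 216.7, 36.1, 29.4], 'confidence': 0.23}
side cutter {'extent': [229.3, 195.6, 134.4, 105.4], 'confidence': 0.63}
side dial {'extent': [248.6, 195.1, 27.7, 20.3], 'confidence': 0.68}
side cigar {'extent': [291.8, 236.0, 45.8, 37.1], 'confidence': 0.8}
side cigar {'extent': [366.5, 308.3, 41.5, 19.2], 'confidence': 0.8}
side cigar {'extent': [156.1, 341.4, 107.2, 77.0], 'confidence': 0.66}
side dial_peg {'extent': [243.7, 194.3, 36.5, 19.2], 'confidence': 0.84}
side dial_peg {'extent': [294.8, 232.0, 44.2, 40.1], 'confidence': 0.5}
side stop_face {'extent': [264.7, 221.1, 20.8, 12.2], 'confidence': 0.55}
side stop_face {'extent': [327.0, 212.6, 22.7, 29.8], 'confidence': 0.2}
[[236.79945 175.91495]
 [366.8594  162.07877]
 [371.39392 204.70276]
 [241.33395 218.53894]]
[[ 0.62294256  0.21627656  0.016     ]
 [ 0.66963943 -0.15372823  0.016     ]
 [ 0.54722549 -0.16612006  0.016     ]
 [ 0.50121357  0.19979352  0.016     ]]
```

View pics/t1.png

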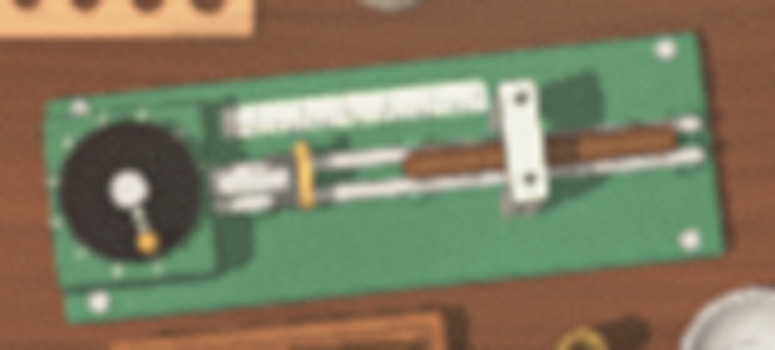

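View pics/s1.png

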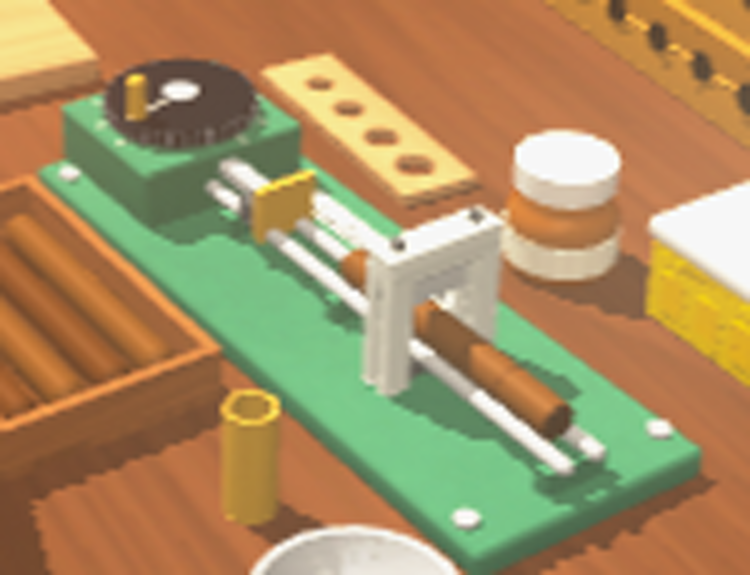

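```bash
cat > fit.py <<'E'
from h import *
from scipy.optimize import least_squares
M=np.array
# model pts & crop pixels
top=[((0,.130,.062),(127,189)),((-.0325,.0-.085,.09),(527,201)),((.0325,-.085,.09),(517,83)),
 ((.065,.1875,.016),(45,104)),((.065,-.1875,.016),(699,34)),((-.065,-.1875,.016),(726,252)),((-.065,.1875,.016),(66,323)),
 ((.009,-.192,.034),(699,123)),((-.009,-.192,.034),(704,154))]
side=[((0,.130,.062),(180,91)),((-.065,-.1875,.016),(470,562)),((.065,-.1875,.016),(699,455)),((-.009,-.192,.03),(568,470)),((.009,-.192,.03),(597,455)),((.032,-.094,.09),(500,218)),((-.032,-.094,.09),(388,262))]
mt=M([t[0] for t in top]);pt=M([t[1] for t in top])/5+[228,155]
ms=M([t[0] for t in side]);ps=M([t[1] for t in side])/5+[225,185]
def W(q,m):
    c,s=np.cos(q[2]),np.sin(q[2]);return np.c_[q[0]+c*m[:,0]-s*m[:,1],q[1]+s*m[:,0]+c*m[:,1],m[:,2]+(q[3] if len(q)>3 else 0)]
for nm,use in (("top",(1,0)),("side",(0,1)),("both",(1,1))):
    f=lambda q:np.r_[use[0]*(proj("top",W(q,mt))-pt).ravel(),use[1]*(proj("side",W(q,ms))-ps).ravel()]
    r=least_squares(f,[.58,.02,.1],loss="soft_l1");print(nm,np.round(r.x,4));print(np.round(r.fun.reshape(-1,2),1).tolist())
    np.save("q_"+nm,r.x)
E
python3 fit.py
python3 - <<'E'
from h import *
q=np.load("q_both.npy")
c,s=np.cos(q[2]),np.sin(q[2]);R=np.array([[c,-s],[s,c]])
def T(w):return (np.atleast_2d(w)[:,:2]-q[:2])@R
f=lambda n,x,y,z,o:T(atz(n,np.array([[x,y]])/5+o,z))
ot=[228,155];os_=[225,185]
print("peg top",f("top",148,241,.086,ot),"side",f("side",137,77,.086,os_))
print("dial c",f("top",127,189,.062,ot),f("side",180,91,.062,os_))
print("foot",f("top",678,139,.045,ot),f("side",557,417,.04,os_))
print("head",f("top",403,163,.04,ot))
print("stop face top",f("top",311,175,.055,ot),f("side",275,250,.04,os_))
for x,y in [(48,182),(52,210),(68,240),(88,262),(118,270),(158,265),(55,155),(65,140),(105,115),(142,110),(178,120)]:
    t=f("top",x,y,.05,ot)[0]-[0,.13];print("tick",(x,y),np.round(t,3),np.degrees(np.arctan2(t[1],t[0])).round(0),np.hypot(*t).round(3))
E
```

```text
top [0.5835 0.0328 0.1234]
[[1.0, 0.2], [1.7, -0.2], [0.8, -0.4], [-3.9, -0.6], [-3.9, -0.3], [-3.5, 1.1], [-3.9, 0.8], [1.3, -0.2], [1.1, -0.0], [0.0, 0.0], [-0.0, -0.0], [-0.0, -0.0], [0.0, 0.0], [0.0, 0.0], [0.0, 0.0], [0.0, 0.0]]
side [0.5829 0.0336 0.1245]
[[0.0, 0.0], [0.0, -0.0], [0.0, -0.0], [-0.0, -0.0], [-0.0, -0.0], [-0.0, 0.0], [-0.0, 0.0], [0.0, -0.0], [0.0, 0.0], [-0.3, 0.2], [-2.6, -4.0], [-2.4, -4.1], [0.3, 0.8], [0.9, 0.8], [0.8, 0.5], [0.5, 0.3]]
both [0.5832 0.0334 0.1235]
[[0.8, 0.3], [1.5, -0.1], [0.6, -0.3], [-4.1, -0.5], [-4.1, -0.2], [-3.7, 1.2], [-4.1, 0.8], [1.1, -0.1], [0.9, 0.0], [-0.0, 0.2], [-2.5, -3.9], [-2.2, -4.0], [0.5, 0.8], [1.1, 0.9], [1.0, 0.5], [0.7, 0.3]]
peg top [[-0.03209029  0.12251204]] side [[-0.03276051  0.11839477]]
dial c [[0.00103005 0.13210549]] [[0.00067205 0.13083041]]
foot [[-0.0004454  -0.17398452]] [[ 0.00288828 -0.16871938]]
head [[ 0.00301911 -0.0211776 ]]
stop face top [[-0.00072875  0.03096443]] [[-0.02453752  0.00515814]]
tick (48, 182) [0.011 0.046] 76.0 0.047
tick (52, 210) [-0.004  0.045] 95.0 0.045
tick (68, 240) [-0.022  0.038] 120.0 0.044
tick (88, 262) [-0.035  0.028] 142.0 0.045
tick (118, 270) [-0.041  0.012] 164.0 0.043
tick (158, 265) [-0.041 -0.01 ] -166.0 0.042
tick (55, 155) [0.026 0.04 ] 57.0 0.048
tick (65, 140) [0.034 0.034] 45.0 0.048
tick (105, 115) [0.046 0.011] 13.0 0.047
tick (142, 110) [ 0.046 -0.01 ] -12.0 0.047
tick (178, 120) [ 0.039 -0.029] -37.0 0.048
```

```bash
cat > fit2.py <<'E'
exec(open("fit.py").read().split("for nm")[0])
bt=np.abs(np.abs(mt[:,1])-.1875)<1e-6;bs=np.abs(np.abs(ms[:,1])-.1875)<1e-6
def f(q):
    a=mt.copy();a[bt,1]+=q[3];b=ms.copy();b[bs,1]+=q[3]
    return np.r_[(proj("top",W(q[:3],a))-pt).ravel(),(proj("side",W(q[:3],b))-ps).ravel()]
r=least_squares(f,[.58,.03,.12,0],loss="soft_l1");print(np.round(r.x,4));print(np.round(r.fun.reshape(-1,2),1).tolist())
np.save("q.npy",r.x[:3])
E
python3 fit2.py
cat >> h.py <<'E'
def TR():
    q=np.load("q.npy");c,s=np.cos(q[2]),np.sin(q[2]);return q,np.array([[c,-s],[s,c]])
def w2t(w):
    q,R=TR();return (np.atleast_2d(w)[:,:2]-q[:2])@R
def t2w(t):
    q,R=TR();return np.atleast_2d(t)[:,:2]@R.T+q[:2]
E
python3 - <<'E'
from h import *
f=lambda n,x,y,z,o:w2t(atz(n,np.array([[x,y]])/5+o,z))
ot=[228,155];os_=[225,185]
print("peg top",f("top",148,241,.086,ot),"side",f("side",137,77,.086,os_))
print("dial c",f("top",127,189,.062,ot),f("side",180,91,.062,os_))
print("foot",f("top",678,139,.045,ot),f("side",557,417,.04,os_))
print("head",f("top",403,163,.04,ot))
print("stop",f("top",311,175,.055,ot))
print("gate",f("top",523,142,.09,ot))
# render: rectified dial view at z=.062, 0.4mm... 
acc=[]
for i in range(3):
    p,_=cams.snapshot("top");acc.append(p.astype(float))
p=np.mean(acc,0).astype(np.uint8)
g=np.mgrid[-.06:.06:480j,-.06:.06:480j]
X=-g[0];Y=-g[1]+.13   # up = +x, left=+y
w=t2w(np.c_[X.ravel(),Y.ravel()]);im=[]
for z in(.05,.086):
    uv=proj("top",np.c_[w,np.full(len(w),z)]).reshape(480,480,2).astype(np.float32)
    im.append(cv2.remap(p[...,::-1].copy(),uv[...,0],uv[...,1],cv2.INTER_CUBIC))
    for a in range(0,360,30):
        pass
cv2.imwrite("pics/rect.png",cv2.resize(np.hstack(im),(800,400)))
E
```

```text
[ 0.5828  0.0358  0.1202 -0.0137]
[[-0.1, 0.3], [0.5, 0.1], [-0.3, -0.1], [-0.1, -1.1], [-0.1, -0.3], [0.2, 1.0], [-0.2, 0.3], [0.3, 0.3], [0.1, 0.4], [-0.4, -0.2], [0.6, -0.8], [1.2, -1.2], [-0.6, 0.3], [0.0, 0.4], [0.2, 0.1], [-0.2, -0.2]]
peg top [[-0.03238934  0.11994101]] side [[-0.03304587  0.11582153]]
dial c [[0.00069893 0.1296445 ]] [[0.00034517 0.12836825]]
foot [[ 0.00024099 -0.17644871]] [[ 0.00355715 -0.17117252]]
head [[ 0.00319752 -0.02363112]]
stop [[-0.00072365  0.02849816]]
gate [[-0.00013773 -0.08516677]]
```

View pics/rect.png

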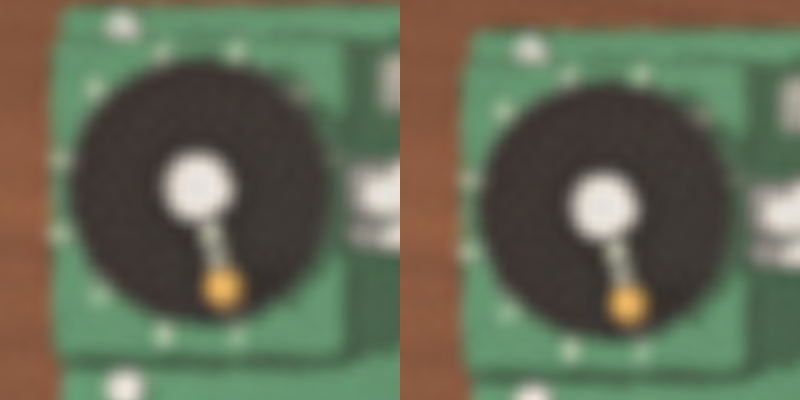

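```bash
cat >> h.py <<'E'
from scipy.spatial.transform import Rotation as Ro
def tool():
    s=arm.read_state();return np.array(s["tcp_pos"]),Ro.from_rotvec(s["ee_rot"]).as_matrix(),s
def goto(tx,ty,z,psi):
    """rows needed: psi = trimmer-frame angle(deg) of tool z axis"""
    p,R,s=tool();q,_=TR();w=np.r_[t2w([tx,ty])[0],z]
    d=R.T@(w-p)*100
    cur=np.degrees(np.arctan2(R[1,2],R[0,2])-q[2]);turn=(cur-psi+180)%360-180
    print("t",round(s["time"],2),"shift cm",np.round(d,2),"turn deg (before shift frame)",round(turn,1),"curpsi",round(cur,1),"F",np.round(s["contact_force"],1),"q7",round(s["qpos"][6],3),"open",round(s["opening"],2),"tcp_t",np.round(w2t(p)[0]*1000,1),round(p[2]*1000,1))
E
python3 - <<'E'
from h import *
p,R,s=tool();print(np.round(R,3))
goto(-.024,.09,.16,105)
goto(-.024,.09,.16,-75)
E
python3 -m crank '[[[0,0,0,0,10],[0,0,0,0,0]]]'
python3 -c "
from h import *
goto(-.024,.09,.16,105)"
```

```text
[[ 0.384  0.    -0.923]
 [ 0.923  0.     0.384]
 [ 0.    -1.     0.   ]]
t 0.9 shift cm [-30.18   7.13 -45.93] turn deg (before shift frame) 45.6 curpsi 150.6 F [-0.1 -0.7  0.1] q7 -0.088 open 1.0 tcp_t [-275.6  578.6] 231.4
t 0.9 shift cm [-30.18   7.13 -45.93] turn deg (before shift frame) -134.4 curpsi 150.6 F [-0.1 -0.7  0.1] q7 -0.088 open 1.0 tcp_t [-275.6  578.6] 231.4
time: 1.15
tcp_pos: [0.2398, 0.5772, 0.2313]
ee_rot: [-1.426, -0.782, 0.782]
contact_force: [0.5, -1.6, -0.2]
opening: 0.606
t 1.15 shift cm [-21.78   7.14 -50.46] turn deg (before shift frame) 35.6 curpsi 140.6 F [ 0.5 -1.6 -0.2] q7 -0.257 open 0.61 tcp_t [-275.7  578.6] 231.3
```

```bash
python3 -m crank '[[[0,0,0,0,10],[0,0,0,0,10],[0,0,0,0,10],[0,0,0,0,5.6],[0,0,0,0,0]]]'
python3 -c "
from h import *
goto(-.024,.09,.16,105)"
```

```text
time: 1.78
tcp_pos: [0.2397, 0.5772, 0.2314]
ee_rot: [-1.55, -0.302, 0.302]
contact_force: [-0.7, -0.8, -0.2]
opening: -0.001
t 1.77 shift cm [ 11.49   7.14 -53.75] turn deg (before shift frame) 0.2 curpsi 105.2 F [-0.7 -0.8 -0.2] q7 -0.855 open -0.0 tcp_t [-275.7  578.7] 231.4
```

```bash
python3 -m crank '[[[0,0.95,0.4,-4.5,0],[0,0.95,0.6,-4.5,0],[0,0.95,0.6,-4.5,0],[0,0.95,0.6,-4.5,0],[0,0.95,0.6,-4.5,0],[0,0.95,0.6,-4.5,0],[0,0.95,0.6,-4.5,0],[0,0.95,0.6,-4.5,0],[0,0.95,0.6,-4.5,0],[0,0.95,0.6,-4.5,0],[0,0.95,0.6,-4.5,0],[0,0,0,0,0]]]'
python3 - <<'E'
from h import *
goto(-.024,.09,.16,105)
p,d=cams.snapshot("top");crop(p,"pics/t2.png",180,130,160,120,5)
p,d=cams.snapshot("side");crop(p,"pics/s2.png",170,130,160,120,5)
E
```

```text
time: 3.28
tcp_pos: [0.5224, 0.1526, 0.167]
ee_rot: [-1.552, -0.298, 0.298]
contact_force: [-0.6, 0.8, -0.4]
opening: -0.005
t 3.27 shift cm [ 1.28  0.71 -3.77] turn deg (before shift frame) -0.1 curpsi 104.9 F [-0.6  0.8 -0.4] q7 0.078 open -0.0 tcp_t [-46.  123.2] 167.0
```

View pics/s2.png

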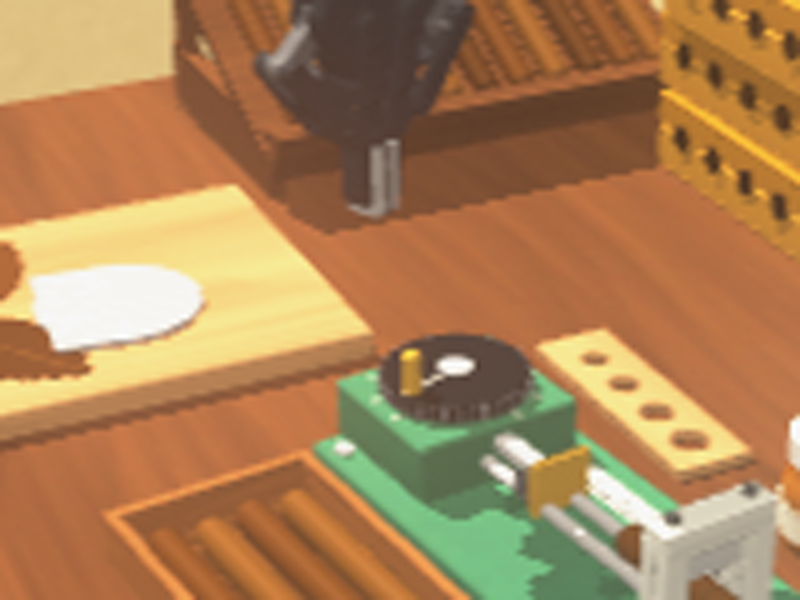

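View pics/t2.png

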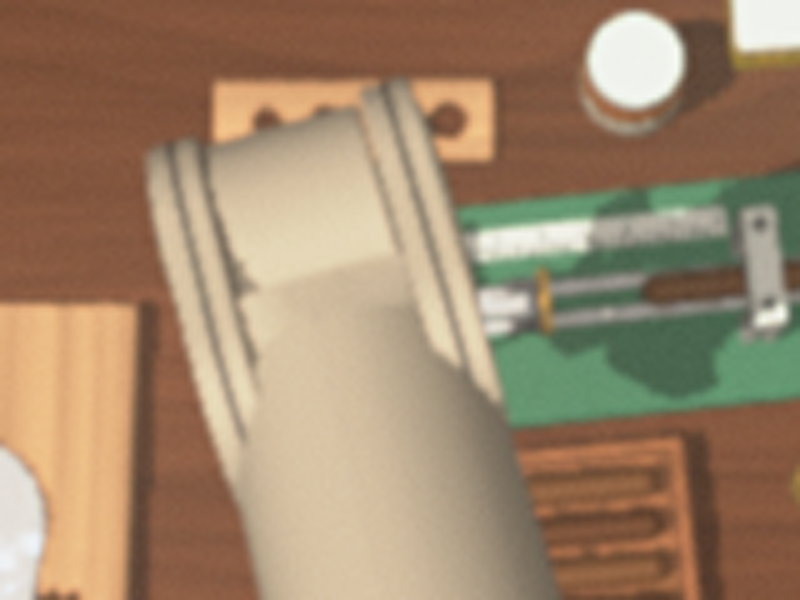

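```bash
python3 -m crank '[[[0,0.65,0,-1.9,0],[0,0.65,0,-1.9,0],[0,0,0,0,0]]]'
python3 - <<'E'
from h import *
goto(-.0257,.0973,.068,105)
E
```

```text
time: 3.75
tcp_pos: [0.5472, 0.1264, 0.1674]
ee_rot: [-1.55, -0.301, 0.3]
contact_force: [0.1, 0.2, -1.0]
opening: 0.001
t 3.75 shift cm [-0.04  9.94  0.33] turn deg (before shift frame) 0.0 curpsi 105.0 F [ 0.1  0.2 -1. ] q7 0.158 open 0.0 tcp_t [-24.5  94.2] 167.4
```

```bash
python3 -m crank '[[[0,0,2,0,0],[0,0,2,0,0],[0,0,2,0,0],[0,0,2,0,0],[0,0,1.9,0,0],[0,0,0,0,0]]]'
python3 - <<'E'
from h import *
goto(-.0257,.0973,.068,105)
p,d=cams.snapshot("side");crop(p,"pics/s3.png",220,160,100,75,8)
p,R,s=tool()
print(proj("side",p)-[220,160])
E
```

```text
time: 4.5
tcp_pos: [0.5458, 0.1269, 0.067]
ee_rot: [-1.55, -0.298, 0.302]
contact_force: [-0.8, -0.5, 0.4]
opening: -0.001
t 4.5 shift cm [ 0.07 -0.1   0.23] turn deg (before shift frame) 0.1 curpsi 105.1 F [-0.8 -0.5  0.4] q7 0.197 open -0.0 tcp_t [-25.8  94.9] 67.0
[[39.53857501 49.12338282]]
```

View pics/s3.png

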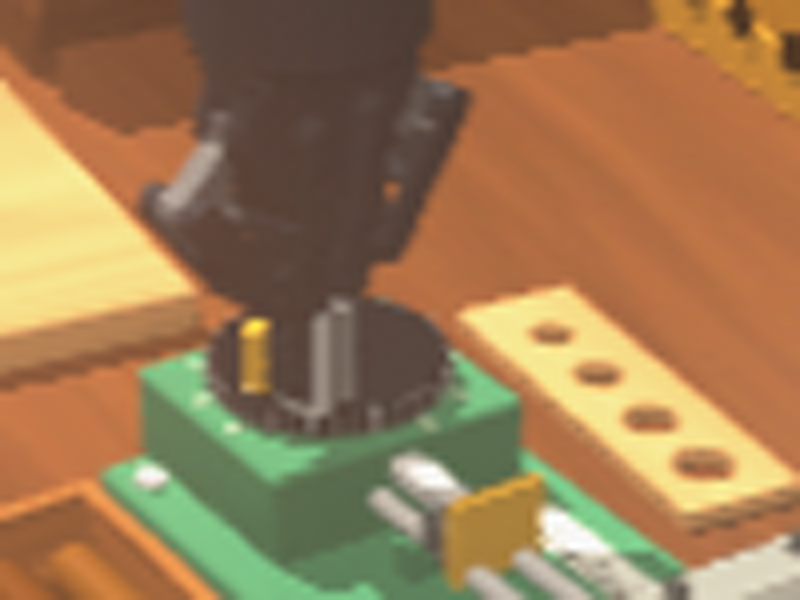

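```bash
python3 -m crank '[[[0,0,-0.05,0.4,0],[0,0,0,0.3,0],[0,0,0,0.2,0],[0,0,0,0,0]]]'
python3 - <<'E'
from h import *
goto(-.0257,.0973,.068,105)
p,R,s=tool();C=np.r_[t2w([0,.13])[0],p[2]]
c=R.T@(C-p)*100;print("centre in tool cm",c)
for d in(5,6,7.5):
    a=np.radians(d);Rd=Ro.from_rotvec([0,a,0]).as_matrix();print(d,np.round(c-Rd@c,3))
E
```

```text
time: 5.05
tcp_pos: [0.5438, 0.1348, 0.069]
ee_rot: [-1.55, -0.3, 0.299]
contact_force: [0.4, -1.1, -1.0]
opening: 0.002
t 5.05 shift cm [-0.03  0.1  -0.58] turn deg (before shift frame) -0.0 curpsi 105.0 F [ 0.4 -1.1 -1. ] q7 0.179 open 0.0 tcp_t [-26.9 102.9] 69.0
centre in tool cm [3.29532755e+00 1.53996288e-03 1.91939991e+00]
5 [-0.155 -0.     0.295]
6 [-0.183  0.     0.355]
7.5 [-0.222  0.     0.447]
```

```bash
python3 -m crank '[[[0,-0.15,0,0.29,5],[0,-0.16,0,0.3,5],[0,0,0,0,0]]]'
cat > look.py <<'E'
from h import *
import sys
i=sys.argv[1]
p,R,s=tool();C=np.r_[t2w([0,.13])[0],p[2]]
c=R.T@(C-p)*100
goto(0,.13,.069,105);print("centre in tool",np.round(c,2))
for d in(5,):
    a=np.radians(d);Rd=Ro.from_rotvec([0,a,0]).as_matrix();print(d,np.round(c-Rd@c,3))
im,_=cams.snapshot("side");crop(im,f"pics/k{i}.png",225,170,80,60,8)
def pegpx(phi):
    w=t2w([.033*np.cos(np.radians(phi)),.13+.033*np.sin(np.radians(phi))])[0];return proj("side",np.r_[w,.086])[0]
for phi in range(195,40,-15):print(phi,np.round((pegpx(phi)-[225,170])*8).astype(int),end="; ")
E
python3 look.py 1
```

```text
time: 5.42
tcp_pos: [0.5395, 0.1379, 0.0689]
ee_rot: [-1.566, -0.162, 0.161]
contact_force: [2.2, -4.1, -0.1]
opening: 0.001
t 5.42 shift cm [ 3.27 -0.01  2.07] turn deg (before shift frame) -10.1 curpsi 94.9 F [ 2.2 -4.1 -0.1] q7 0.002 open 0.0 tcp_t [-30.8 106.6] 68.9
centre in tool [3.27 0.   2.07]
5 [-0.168 -0.     0.293]
195 [213 235]; 180 [197 225]; 165 [186 214]; 150 [182 202]; 135 [186 190]; 120 [195 178]; 105 [211 168]; 90 [231 161]; 75 [255 156]; 60 [280 153]; 45 [306 154];
```

View pics/k1.png

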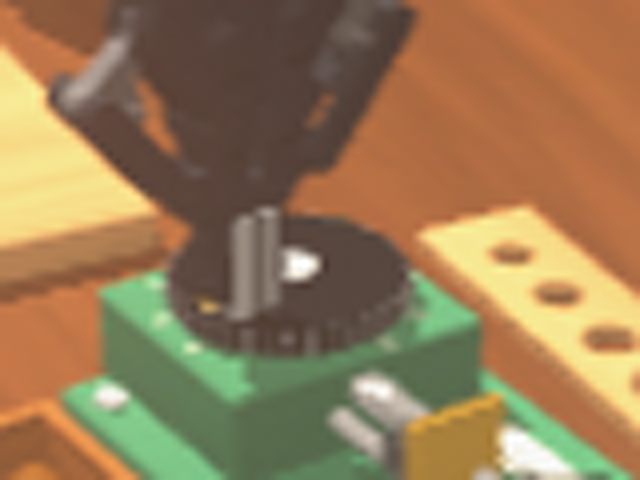

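```bash
python3 -m crank '[[[0,-0.16,0,0.3,5],[0,-0.16,0,0.3,5],[0,-0.16,0,0.3,5],[0,0,0,0,0]]]'
python3 look.py 2
```

```text
time: 5.98
tcp_pos: [0.5329, 0.1479, 0.0688]
ee_rot: [-1.57, 0.042, -0.041]
contact_force: [-0.3, 0.0, 0.0]
opening: -0.002
t 5.97 shift cm [ 3.34 -0.02  1.88] turn deg (before shift frame) -24.9 curpsi 80.1 F [-0.3  0.   0. ] q7 -0.263 open -0.0 tcp_t [-36.1 117.3] 68.8
centre in tool [ 3.34 -0.    1.88]
5 [-0.151  0.     0.298]
195 [213 235]; 180 [197 225]; 165 [186 214]; 150 [182 202]; 135 [186 190]; 120 [195 178]; 105 [211 168]; 90 [231 161]; 75 [255 156]; 60 [280 153]; 45 [306 154];
```

View pics/k2.png

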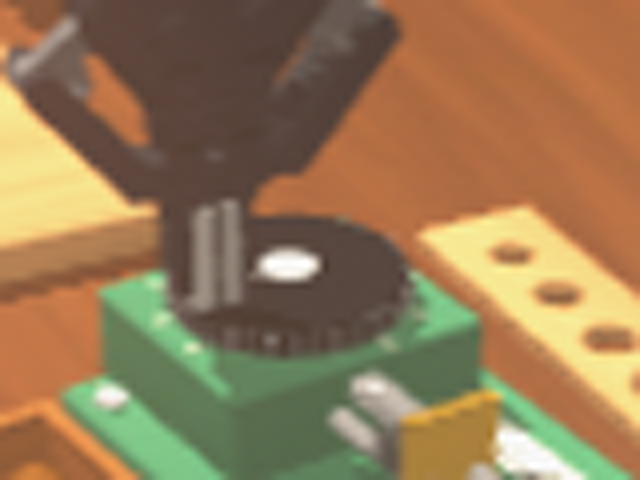

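```bash
python3 -m crank '[[[0,-0.15,0,0.3,5],[0,-0.15,0,0.3,5],[0,-0.15,0,0.3,5],[0,0,0,0,0]]]'
python3 -m crank '[[[0,-0.15,0,0.3,5],[0,-0.15,0,0.3,5],[0,-0.15,0,0.3,5],[0,0,0,0,0]]]'
python3 look.py 3
```

```text
time: 6.52
tcp_pos: [0.5299, 0.156, 0.0688]
ee_rot: [-1.558, 0.247, -0.247]
contact_force: [-0.7, -3.8, 1.6]
opening: -0.001
time: 7.02
tcp_pos: [0.5293, 0.1675, 0.0688]
ee_rot: [-1.523, 0.45, -0.45]
contact_force: [-0.3, -0.4, 0.1]
opening: -0.004
t 7.03 shift cm [ 3.32 -0.02  1.84] turn deg (before shift frame) -54.8 curpsi 50.2 F [-0.3 -0.4  0.1] q7 -0.788 open -0.0 tcp_t [-37.3 137.1] 68.8
centre in tool [3.32 0.   1.84]
5 [-0.148 -0.     0.297]
195 [213 235]; 180 [197 225]; 165 [186 214]; 150 [182 202]; 135 [186 190]; 120 [195 178]; 105 [211 168]; 90 [231 161]; 75 [255 156]; 60 [280 153]; 45 [306 154];
```

View pics/k3.png

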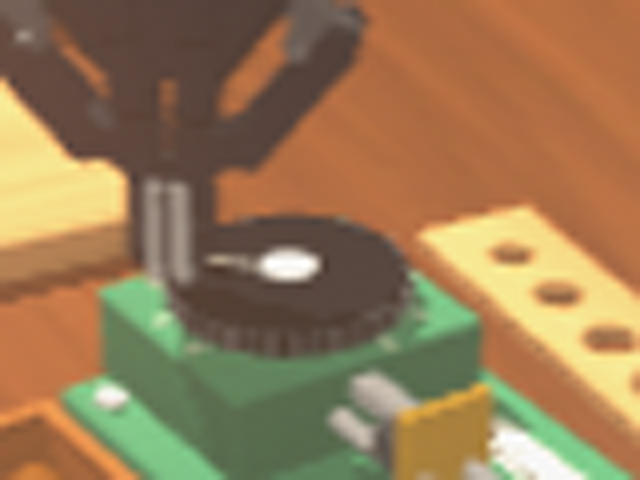

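```bash
python3 -m crank '[[[0,-0.15,0,0.3,5],[0,-0.15,0,0.3,5],[0,-0.15,0,0.3,5],[0,0,0,0,0]]]'
python3 -m crank '[[[0,-0.15,0,0.3,5],[0,-0.15,0,0.3,5],[0,-0.15,0,0.3,5],[0,0,0,0,0]]]'
python3 look.py 4
```

```text
time: 7.58
tcp_pos: [0.5311, 0.1762, 0.0687]
ee_rot: [-1.471, 0.655, -0.654]
contact_force: [-2.9, -1.7, 2.4]
opening: 0.003
time: 8.07
tcp_pos: [0.536, 0.186, 0.0688]
ee_rot: [-1.396, 0.854, -0.855]
contact_force: [-0.1, -0.5, 0.6]
opening: -0.002
t 8.07 shift cm [ 3.31 -0.02  1.81] turn deg (before shift frame) -84.8 curpsi 20.2 F [-0.1 -0.5  0.6] q7 -1.293 open -0.0 tcp_t [-28.4 154.8] 68.8
centre in tool [3.31 0.   1.81]
5 [-0.146 -0.     0.295]
195 [213 235]; 180 [197 225]; 165 [186 214]; 150 [182 202]; 135 [186 190]; 120 [195 178]; 105 [211 168]; 90 [231 161]; 75 [255 156]; 60 [280 153]; 45 [306 154];
```

View pics/k4.png

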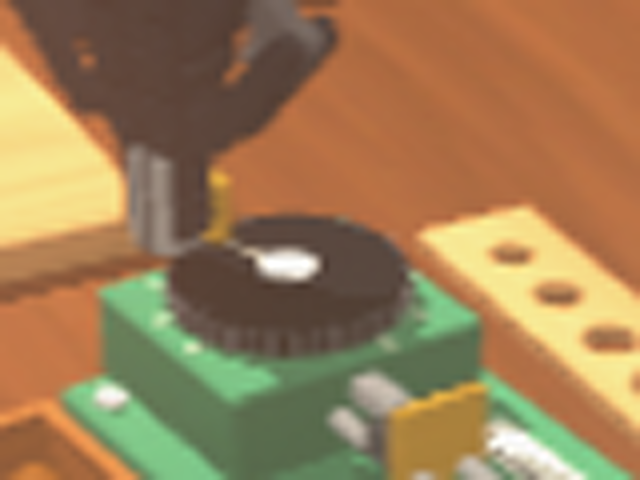

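```bash
python3 -m crank '[[[0,-0.15,0,0.3,5],[0,-0.15,0,0.3,5],[0,-0.15,0,0.3,5],[0,0,0,0,0]]]'
python3 -m crank '[[[0,-0.07,0,0.15,2.5],[0,-0.07,0,0.15,2.5],[0,-0.07,0,0.15,2.5],[0,0,0,0,0]]]'
python3 look.py 5
```

```text
time: 8.62
tcp_pos: [0.5419, 0.193, 0.0686]
ee_rot: [-1.302, 1.054, -1.053]
contact_force: [-3.2, -1.0, 3.0]
opening: -0.001
time: 9.12
tcp_pos: [0.5463, 0.1963, 0.0687]
ee_rot: [-1.246, 1.151, -1.15]
contact_force: [-2.6, 2.3, 0.3]
opening: -0.001
t 9.12 shift cm [ 3.3  -0.03  1.84] turn deg (before shift frame) -107.3 curpsi -2.3 F [-2.6  2.3  0.3] q7 -1.652 open -0.0 tcp_t [-17.  163.7] 68.7
centre in tool [ 3.3  -0.    1.84]
5 [-0.147  0.     0.295]
195 [213 235]; 180 [197 225]; 165 [186 214]; 150 [182 202]; 135 [186 190]; 120 [195 178]; 105 [211 168]; 90 [231 161]; 75 [255 156]; 60 [280 153]; 45 [306 154];
```

View pics/k5.png

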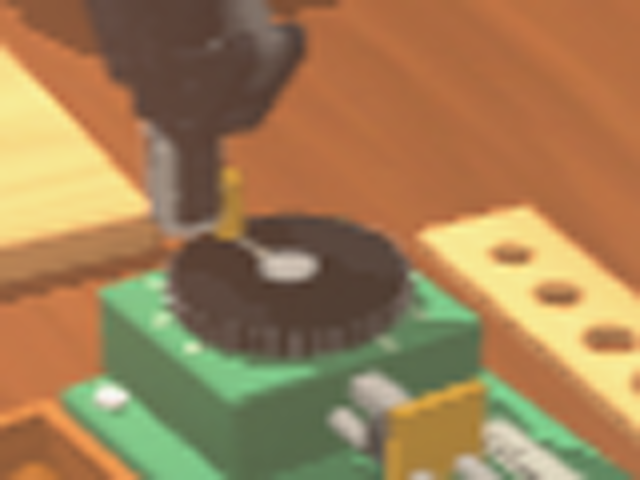

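```bash
python3 -m crank '[[[0,-0.07,0,0.15,2.5],[0,-0.04,0,0.08,1.2],[0,0,0,0,0]]]'
python3 look.py 6
```

```text
time: 9.55
tcp_pos: [0.5493, 0.197, 0.069]
ee_rot: [-1.214, 1.199, -1.201]
contact_force: [0.7, 0.4, 0.1]
opening: 0.004
t 9.55 shift cm [ 3.23 -0.    1.75] turn deg (before shift frame) -111.2 curpsi -6.2 F [0.7 0.4 0.1] q7 -1.712 open 0.0 tcp_t [-13.9 164. ] 69.0
centre in tool [3.23 0.   1.75]
5 [-0.14  -0.     0.288]
195 [213 235]; 180 [197 225]; 165 [186 214]; 150 [182 202]; 135 [186 190]; 120 [195 178]; 105 [211 168]; 90 [231 161]; 75 [255 156]; 60 [280 153]; 45 [306 154];
```

View pics/k6.png

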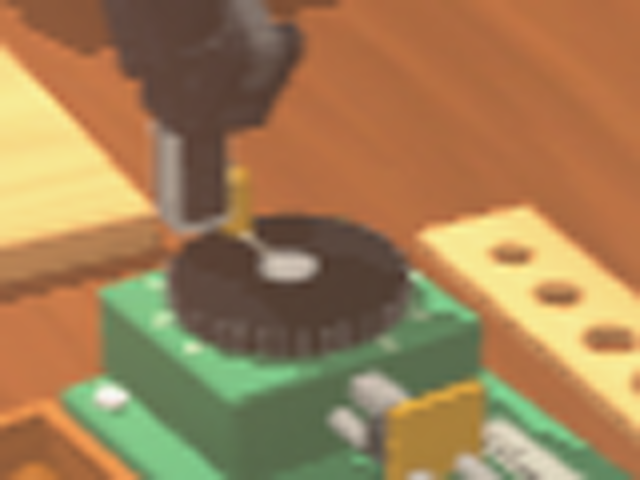

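```bash
python3 -m crank '[[[0,0,0,0,0],[0,0,0,0,0]]]'
python3 look.py 7
```

```text
time: 9.85
tcp_pos: [0.549, 0.1971, 0.0689]
ee_rot: [-1.214, 1.201, -1.201]
contact_force: [-1.3, 0.3, 0.4]
opening: -0.004
t 9.85 shift cm [ 3.25 -0.01  1.79] turn deg (before shift frame) -111.2 curpsi -6.2 F [-1.3  0.3  0.4] q7 -1.713 open -0.0 tcp_t [-14.3 164.2] 68.9
centre in tool [3.25 0.   1.79]
5 [-0.144 -0.     0.29 ]
195 [213 235]; 180 [197 225]; 165 [186 214]; 150 [182 202]; 135 [186 190]; 120 [195 178]; 105 [211 168]; 90 [231 161]; 75 [255 156]; 60 [280 153]; 45 [306 154];
```

View pics/k7.png

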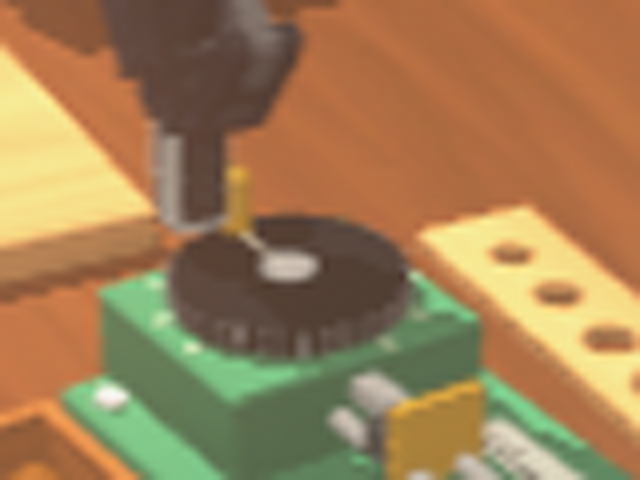

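```bash
python3 -m crank '[[[0,-0.05,0,0.12,2],[0,-0.03,0,0.08,1],[0,0,0,0,0],[0,0,0,0,0]]]'
python3 look.py 8
```

```text
time: 10.4
tcp_pos: [0.5508, 0.1981, 0.0688]
ee_rot: [-1.19, 1.239, -1.239]
contact_force: [0.3, 0.2, -0.3]
opening: 0.001
t 10.4 shift cm [ 3.25 -0.02  1.78] turn deg (before shift frame) -114.2 curpsi -9.2 F [ 0.3  0.2 -0.3] q7 -1.759 open 0.0 tcp_t [-12.3 164.9] 68.8
centre in tool [3.25 0.   1.78]
5 [-0.142 -0.     0.29 ]
195 [213 235]; 180 [197 225]; 165 [186 214]; 150 [182 202]; 135 [186 190]; 120 [195 178]; 105 [211 168]; 90 [231 161]; 75 [255 156]; 60 [280 153]; 45 [306 154];
```

View pics/k8.png

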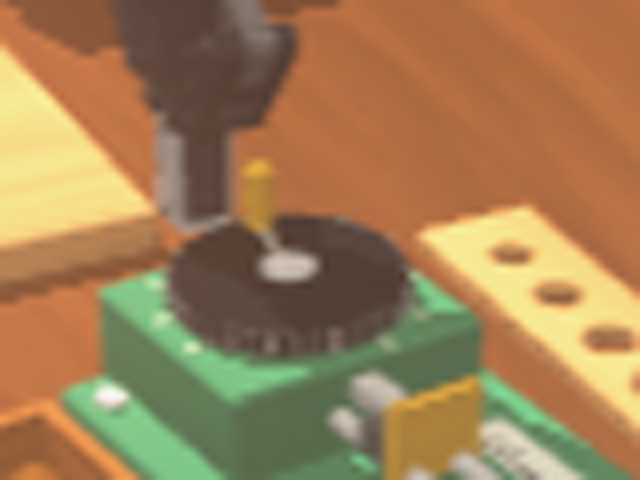

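```bash
python3 -m crank '[[[0,0,0,-0.8,0],[0,0,0,-0.8,0],[0,0,-2.5,0,0],[0,0,-2.5,0,0],[0,0,-2.5,0,0],[0,0,-2.5,0,0],[0,0,0,0,-10],[0,0,0,0,-10],[0,0,0,0,-10],[0,0,0,0,-10],[0,0,0,0,0]]]'
python3 -m crank '[[[0,0,0,0,-10],[0,0,0,0,-10],[0,0,0,0,-10],[0,0,0,0,-10],[0,0,0,0,-10],[0,0,0,0,-9.2],[0,0,0,0,0]]]'
python3 - <<'E'
from h import *
goto(0,-.205,.165,90)
E
```

```text
time: 11.82
tcp_pos: [0.5344, 0.1987, 0.1688]
ee_rot: [-1.45, 0.714, -0.714]
contact_force: [-0.5, 0.4, -0.4]
opening: -0.001
time: 12.7
tcp_pos: [0.5346, 0.1987, 0.1688]
ee_rot: [-1.569, -0.09, 0.09]
contact_force: [-0.5, 0.3, 0.4]
opening: 0.004
t 12.7 shift cm [  3.03   0.37 -37.24] turn deg (before shift frame) -0.3 curpsi 89.7 F [-0.5  0.3  0.4] q7 -0.206 open 0.0 tcp_t [-28.3 167.5] 168.8
```

```bash
python3 -m crank '[[[0,0.4,0,-3,0],[0,0.4,0,-4,0],[0,0.4,0,-5,0],[0,0.4,0,-5,0],[0,0.4,0,-5,0],[0,0.4,0,-5,0],[0,0.4,0,-5,0],[0,0.2,0,-4,0],[0,0,0,-1.2,0],[0,0,0,0,0]]]'
python3 - <<'E'
from h import *
goto(0,-.205,.038,90)
p,d=cams.snapshot("top");crop(p,"pics/t5.png",228,155,155,70,5)
p,d=cams.snapshot("side");crop(p,"pics/s5.png",225,170,150,115,5)
E
```

```text
time: 13.95
tcp_pos: [0.6087, -0.1672, 0.1686]
ee_rot: [-1.569, -0.09, 0.091]
contact_force: [-0.4, 0.4, 0.3]
opening: -0.0
t 13.95 shift cm [-0.13 13.06 -0.04] turn deg (before shift frame) -0.3 curpsi 89.7 F [-0.4  0.4  0.3] q7 0.518 open -0.0 tcp_t [   1.4 -204.7] 168.6
```

View pics/s5.png

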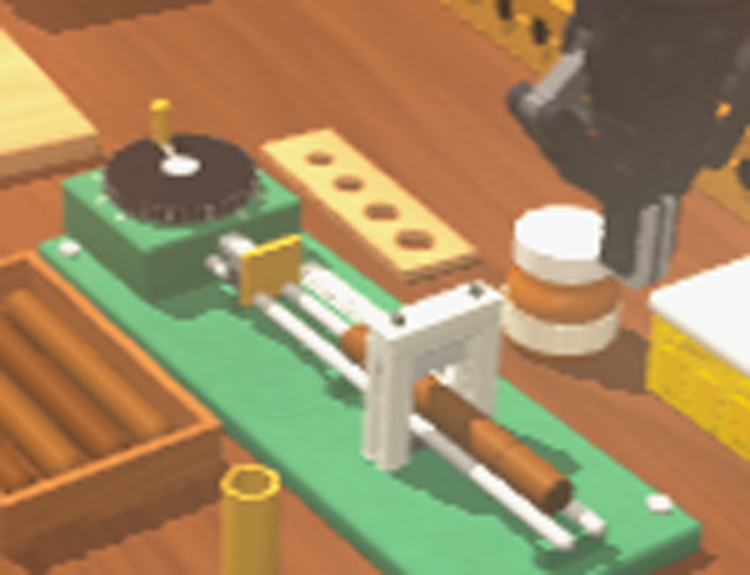

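View pics/t5.png

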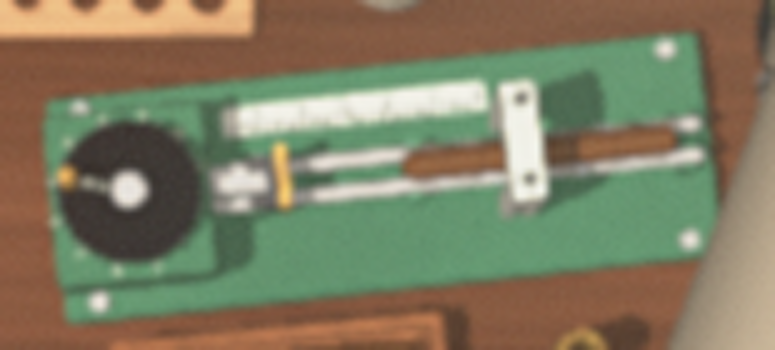

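```bash
python3 -m crank '[[[0,-0.13,2.5,0,0],[0,0,2.5,0,0],[0,0,2.5,0,0],[0,0,2.5,0,0],[0,0,2,0,0],[0,0,1,0,0],[0,0,0,0,0]]]'
python3 - <<'E'
from h import *
goto(0,-.190,.0385,90)
p,d=cams.snapshot("side");crop(p,"pics/s6.png",285,200,90,80,7)
E
```

```text
time: 14.92
tcp_pos: [0.6075, -0.1668, 0.0385]
ee_rot: [-1.569, -0.093, 0.094]
contact_force: [-0.2, 0.3, 0.5]
opening: 0.003
t 14.93 shift cm [-0.02 -0.    1.41] turn deg (before shift frame) -0.0 curpsi 90.0 F [-0.2  0.3  0.5] q7 0.585 open 0.0 tcp_t [ 2.000e-01 -2.041e+02] 38.5
```

View pics/s6.png

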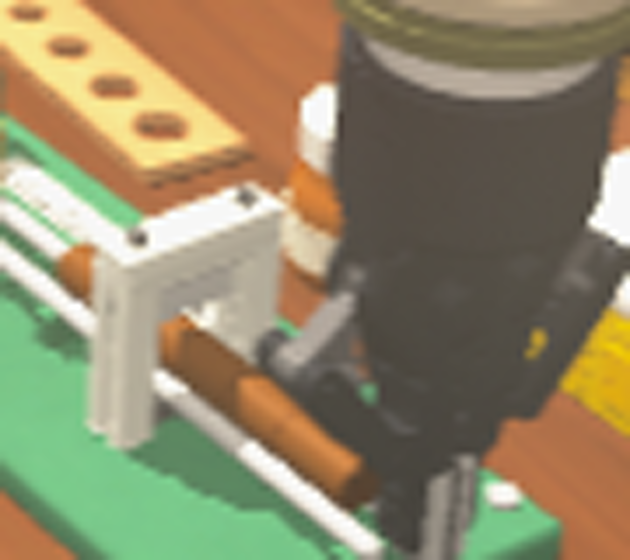

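```bash
python3 -m crank '[[[0,0,0,0.4,0],[0,0,0,0.4,0],[0,0,0,0.4,0],[0,0,0,0.3,0],[0,0,0,0.3,0],[0,0,0,0.3,0],[0,0,0,0.3,0],[0,0,0,0.3,0],[0,0,0,0.3,0],[0,0,0,0.3,0],[0,0,0,0.3,0],[0,0,0,0,0]]]'
python3 -m crank '[[[0,0,0,0.3,0],[0,0,0,0.3,0],[0,0,0,0.3,0],[0,0,0,0.3,0],[0,0,0,0.3,0],[0,0,0,0.3,0],[0,0,0,0.3,0],[0,0,0,0,0]]]'
cat > look2.py <<'E'
from h import *
import sys
goto(0,-.124,.0385,90)
p,d=cams.snapshot("top")
q,d=cams.snapshot("side")
a=cv2.resize(p[165:215,270:370,::-1],(800,400),interpolation=cv2.INTER_CUBIC)
cv2.imwrite(f"pics/a{sys.argv[1]}.png",a)
crop(q,f"pics/b{sys.argv[1]}.png",255,200,80,60,9)
E
python3 look2.py 1
```

```text
time: 16.48
tcp_pos: [0.6034, -0.1311, 0.0388]
ee_rot: [-1.568, -0.094, 0.094]
contact_force: [0.7, 0.5, -0.9]
opening: 0.0
time: 17.48
tcp_pos: [0.6009, -0.1102, 0.0388]
ee_rot: [-1.568, -0.094, 0.094]
contact_force: [-0.2, 0.3, 0.2]
opening: -0.001
t 17.48 shift cm [-0.04  0.03  2.31] turn deg (before shift frame) -0.0 curpsi 90.0 F [-0.2  0.3  0.2] q7 0.489 open -0.0 tcp_t [   0.4 -147.1] 38.8
```

View pics/a1.png

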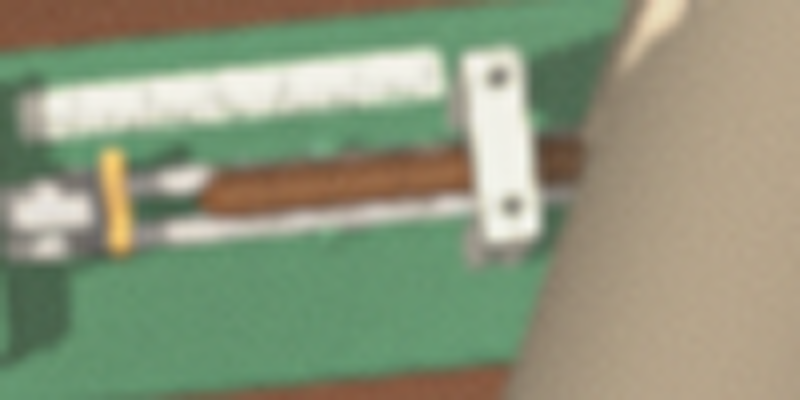

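View pics/b1.png

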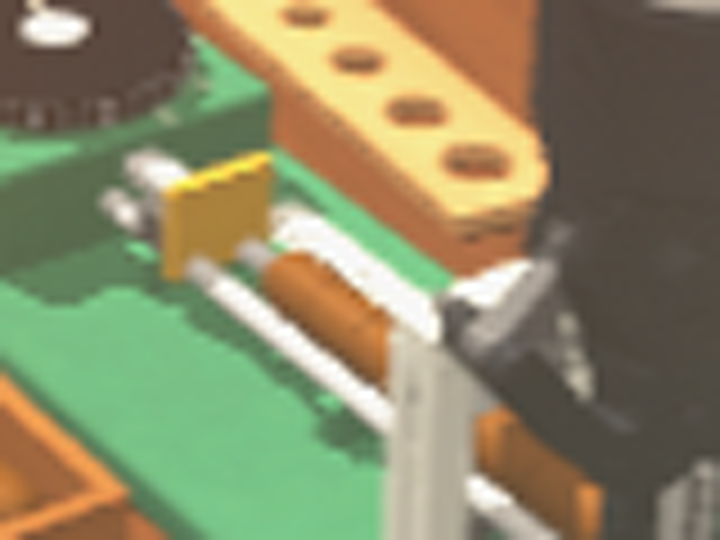

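```bash
python3 -m crank '[[[0,0,0,0.3,0],[0,0,0,0.3,0],[0,0,0,0.3,0],[0,0,0,0.3,0],[0,0,0,0.2,0],[0,0,0,0.2,0],[0,0,0,0.2,0],[0,0,0,0.1,0],[0,0,0,0,0]]]'
python3 look2.py 2
```

```text
time: 18.7
tcp_pos: [0.5986, -0.0917, 0.0388]
ee_rot: [-1.569, -0.094, 0.094]
contact_force: [-0.6, 0.4, 0.3]
opening: -0.001
t 18.7 shift cm [-0.04  0.03  0.44] turn deg (before shift frame) -0.0 curpsi 90.0 F [-0.6  0.4  0.3] q7 0.456 open -0.0 tcp_t [   0.4 -128.4] 38.8
```

View pics/a2.png

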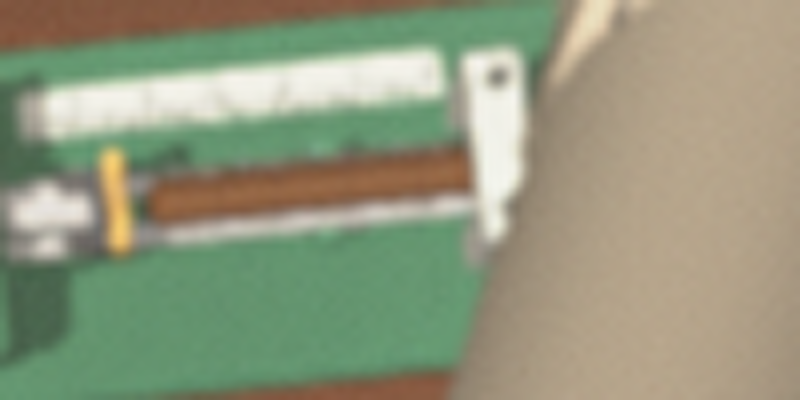

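View pics/b2.png

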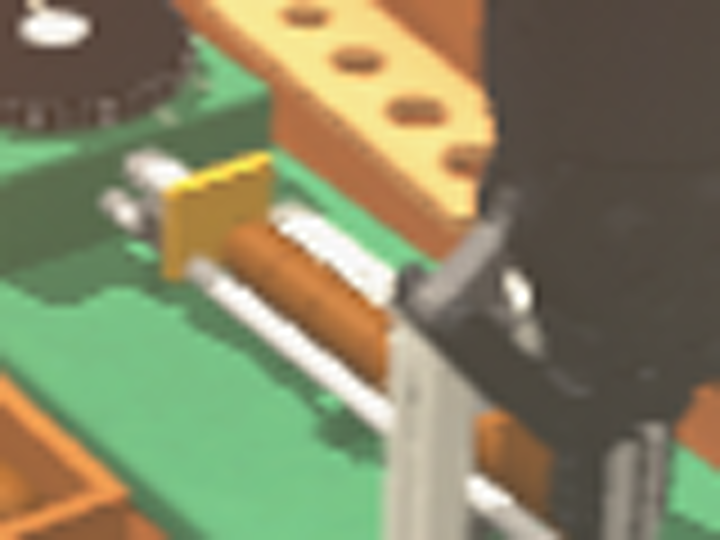

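```bash
python3 -m crank '[[[0,0,0,0.1,0],[0,0,0,0.1,0],[0,0,0,0.1,0],[0,0,0,0.1,0],[0,0,0,0,0]]]'
python3 -m crank '[[[0,0,0,0.05,0],[0,0,0,0,0]]]'
python3 -m crank '[[[0,0,0,0.05,0],[0,0,0,0,0]]]'
python3 look2.py 3
```

```text
time: 19.42
tcp_pos: [0.5981, -0.0876, 0.0388]
ee_rot: [-1.569, -0.094, 0.094]
contact_force: [-0.6, -0.3, 0.4]
opening: 0.003
time: 19.68
tcp_pos: [0.5981, -0.0873, 0.0388]
ee_rot: [-1.569, -0.094, 0.094]
contact_force: [-0.7, 0.3, -0.1]
opening: 0.001
time: 19.92
tcp_pos: [0.598, -0.0867, 0.0388]
ee_rot: [-1.569, -0.094, 0.094]
contact_force: [-0.4, 0.1, -0.5]
opening: -0.0
t 19.93 shift cm [-0.03  0.03 -0.05] turn deg (before shift frame) -0.0 curpsi 90.0 F [-0.4  0.1 -0.5] q7 0.447 open -0.0 tcp_t [   0.3 -123.5] 38.8
```

View pics/a3.png

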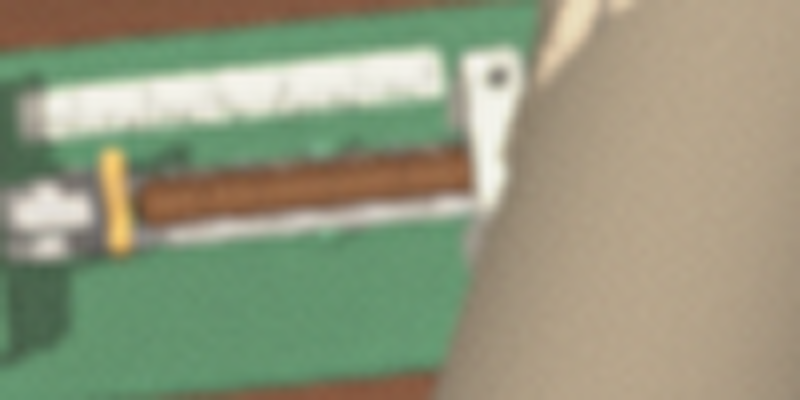

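View pics/b3.png

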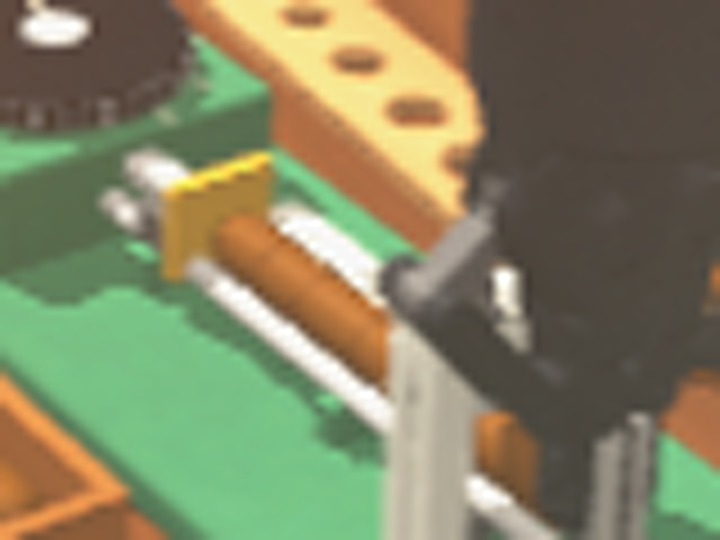

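```bash
for i in 1; do python3 -m crank '[[[0,0,0,0.05,0],[0,0,0,0,0]]]';done | grep -E "contact|pos"
python3 -m crank '[[[0,0,0,0.05,0],[0,0,0,0,0]]]'| grep -E "contact|pos"
python3 -m crank '[[[0,0,0,0.05,0],[0,0,0,0,0]]]'| grep -E "contact|pos"
python3 look2.py 4
```

```text
tcp_pos: [0.5979, -0.0862, 0.0388]
contact_force: [-0.0, 0.1, -0.3]
tcp_pos: [0.5979, -0.0857, 0.0388]
contact_force: [-0.0, -0.6, -0.4]
tcp_pos: [0.5978, -0.0852, 0.0388]
contact_force: [-0.2, -0.0, -0.5]
t 20.77 shift cm [-0.04  0.03 -0.21] turn deg (before shift frame) -0.0 curpsi 90.0 F [-0.2 -0.  -0.5] q7 0.445 open -0.0 tcp_t [   0.4 -121.9] 38.8
```

View pics/a4.png

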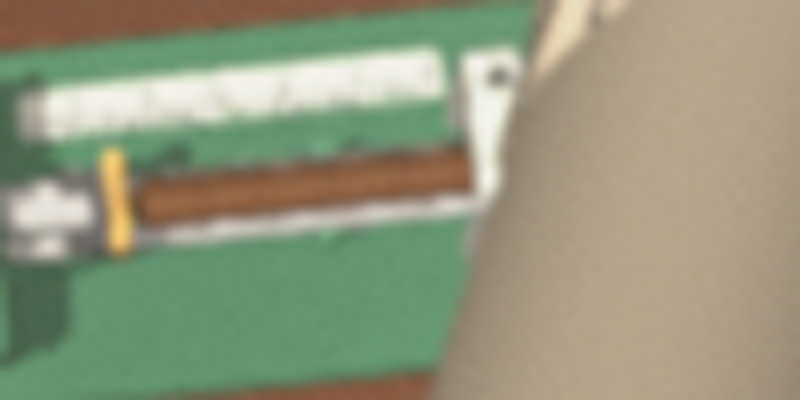

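```bash
python3 -m crank '[[[0,0,0,0.05,0],[0,0,0,0,0]]]'| grep -E "contact|pos"
python3 -m crank '[[[0,0,0,0.05,0],[0,0,0,0,0]]]'| grep -E "contact|pos"
python3 look2.py 5
```

```text
tcp_pos: [0.5977, -0.085, 0.0388]
contact_force: [1.2, -1.3, 0.1]
tcp_pos: [0.5977, -0.0848, 0.0389]
contact_force: [-0.5, -2.8, -0.3]
t 21.38 shift cm [-0.03  0.04 -0.24] turn deg (before shift frame) -0.1 curpsi 89.9 F [-0.5 -2.8 -0.3] q7 0.443 open -0.0 tcp_t [   0.3 -121.6] 38.9
```

View pics/a5.png

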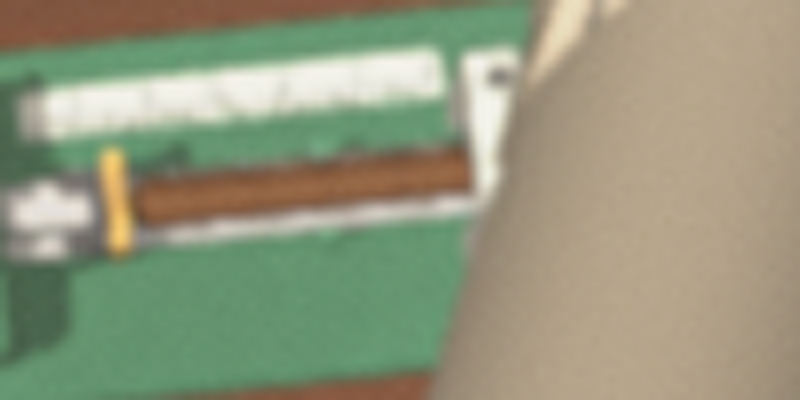

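View pics/b5.png

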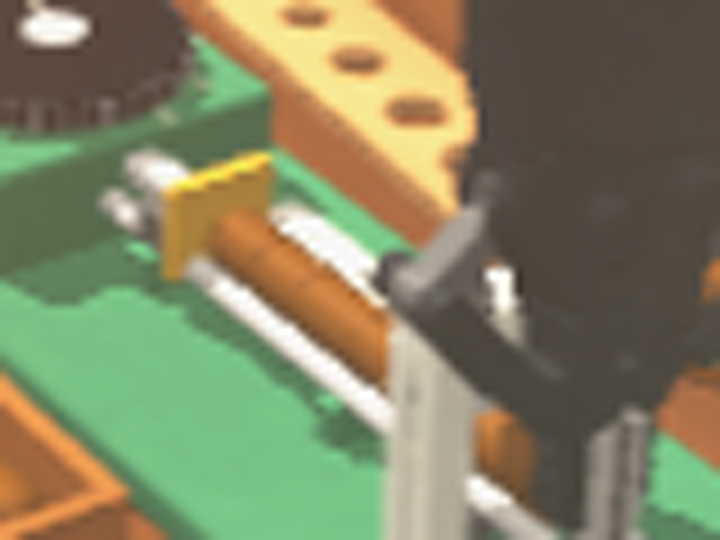

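Force builds up (-2.8 N along y) and the TCP has stalled, so the head is at the stop. Next I back straight off and lift away.

```bash
python3 -m crank '[[[0,0,0,-0.1,0],[0,0,0,-0.3,0],[0,0,0,-0.8,0],[0,0,0,-2,0],[0,0,0,-3,0],[0,0,0,-3,0],[0,0,-3,0,0],[0,0,-3,0,0],[0,0,-4,0,0],[0,0,-4,0,0],[0,0,0,-4,0],[0,0,0,0,0]]]'
python3 -m crank '[[[0,0,0,-4,0],[0,0,0,-4,0],[0,0,0,0,0],[0,0,0,0,0]]]'
python3 - <<'E'
from h import *
p,d=cams.snapshot("top");crop(p,"pics/t9.png",228,155,155,70,5)
q,d=cams.snapshot("side");crop(q,"pics/s9.png",225,170,150,115,5);crop(q,"pics/s9b.png",255,200,80,60,9)
f=lambda n,x,y,z,o:w2t(atz(n,np.array([[x,y]])/5+o,z))
cv2.imwrite("pics/side9.png",q[...,::-1]);cv2.imwrite("pics/top9.png",p[...,::-1])
E
```

```text
time: 22.98
tcp_pos: [0.6124, -0.2208, 0.1795]
ee_rot: [-1.571, -0.09, 0.089]
contact_force: [0.1, 0.4, -0.6]
opening: -0.004
time: 23.48
tcp_pos: [0.6228, -0.2947, 0.1783]
ee_rot: [-1.568, -0.093, 0.094]
contact_force: [-0.2, 0.8, 0.0]
opening: -0.0
```

View pics/t9.png

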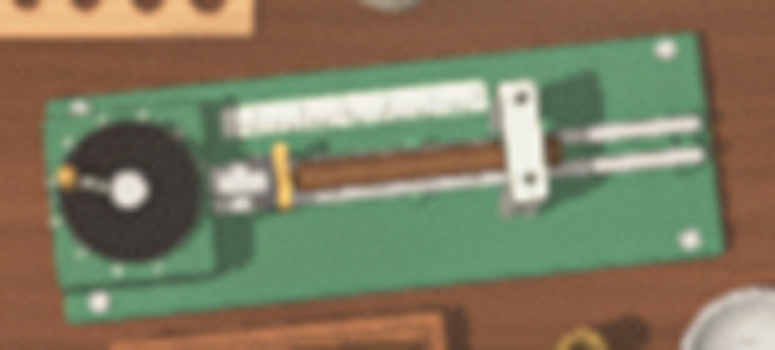

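View pics/s9.png

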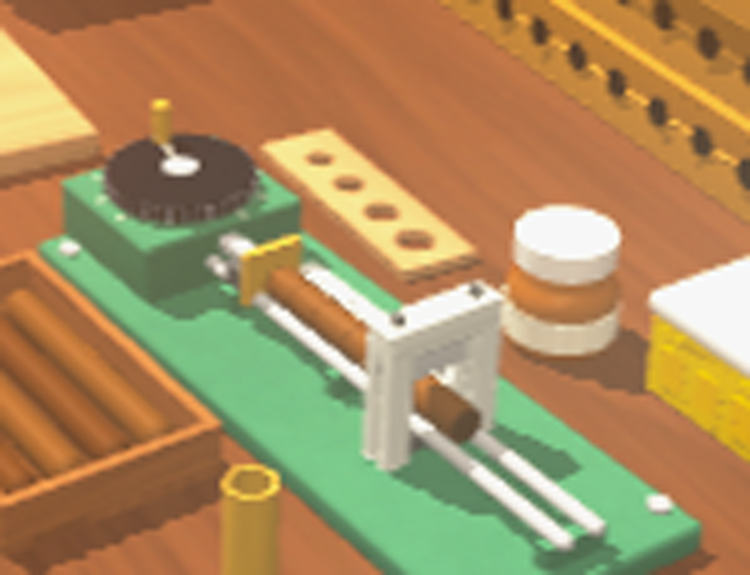

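View pics/s9b.png

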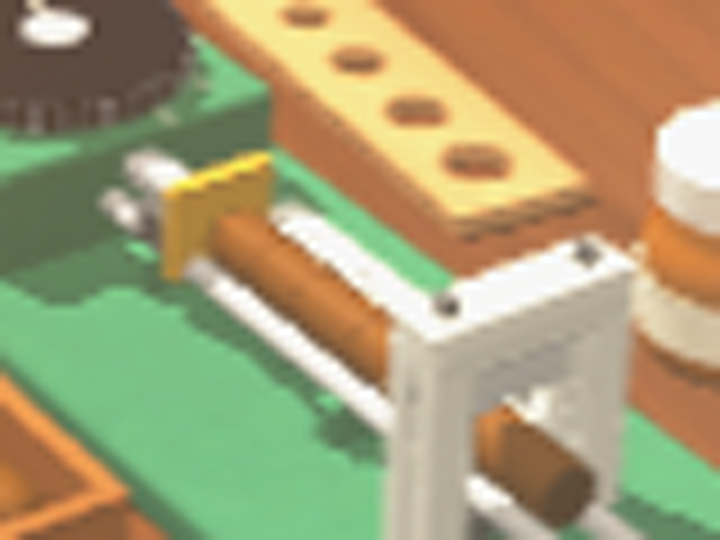

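View pics/side9.png

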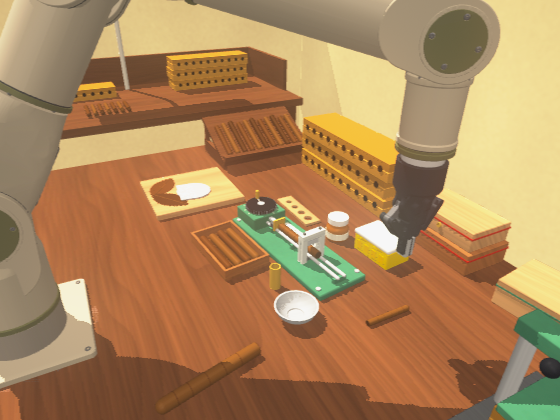

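The cigar lies on the rods with its head against the brass stop (crop of the top view, about (292,177)). The peg is on the fourth tick from its start (67,177), the bystanders look unmoved, and the gripper is clear of everything. Handing in.

```bash
python3 -c "
from station import arm
print(arm.sign_off())"
```

```text
the job is handed in; nothing more can be done
None
```

I turned the length dial four clicks clockwise, then pushed the cigar along its cradle until its head met the length stop, and handed the job in at about 23.6 s.

- **Dial:** I pushed the peg with the closed fingertips, checking the side camera after each click. The peg went from about 195° to about 75° in the trimmer's frame, four stops of 30°. The fourth click hung near its half-way point, so I nudged it about 3° more and it snapped in. The last pictures show the peg on that tick. The stop moved about 11.4 mm in the picture, against the expected 12 mm.
- **Cigar:** I pushed its foot in small steps until the contact force rose to about 2.8 N and the fingertip stopped advancing. Then I backed off and lifted clear. The final pictures show the head at the stop and the cigar lying on the rods.
- **Everything else:** The bystanders I could see look unmoved. I judged this by eye, not by measurement.
- **Uncertain:** The top camera has about 2.7 mm per pixel, so the pictures alone can't rule out a gap of about 1 mm at the head. The force reading is the better evidence of contact. My two camera estimates of position differed by up to about 5 mm, and by about 4 mm for the peg. That is too small to confuse one 30° stop with the next.

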